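Unlock the restricted-herb chest and hold the key turned

ROBOT

A 6-joint arm with a two-finger parallel gripper is mounted at the origin on the work surface. World frame = base frame: x ahead of the robot, y to its left, z up, the work surface at z = 0. Lengths are in m, angles in rad, forces in N, time in s.
With the tool pointing down it reaches from about 0.375 to 0.9 m from the base axis. Payload 3.1 kg.
Tool frame: the origin (TCP) lies on the centre line of the jaws, within the pads' length; the fingertips stand 22 mm ahead of it and the grasp point (between the pads) lies 3 mm ahead of it; z points along the fingers, x is the direction in which the jaws open and shut, and the axes are right-handed (so a half turn about z gives the same grasp; the last joint's range is limited). The gripper opens to 87 mm and grips with 3 to 60 N. Pads are 19 mm wide; open, the fingers measure 117 mm over their backs; the gripper's body (75 mm by 190 mm) begins 51 mm behind the grasp point.
Start: joints at [0.969, 0.527, 1.433, -0, 1.181, -0.178], TCP at [0.257, 0.57, 0.245] pointing down, gripper open.
Joint ranges: [-3.08, 3.08], [-0.75, 2.2], [0.22, 2.44], [-1.43, 4.57], [0, 2.65], [-2.85, 2.85]. Speed limits (rad/s): [2.79, 2.79, 3.14, 3.14, 3.14, 3.14].

INTERFACE

Orientations are given as a unit quaternion [x, y, z, w].
In Python, from rig import robot, camera, order gives the robot as it stands.
- The arm moves only by the shell command python3 -m pendant 'ROWS' [OPENING] [FORCE]. ROWS is JSON, a list of rows, each a list of 2 entries, a list of its own where there are three numbers: the shift along the tool's x, y, z in mm, then the turn about the tool's z in degrees. A call has 1 to 8 rows; each row shifts and turns the commanded pose from where the row before left it, along the tool's axes as they then stand; what a row does not reach is not made up. A row lasts 1/8 s, in which the tool goes at most 62.5 mm and 10.7 degrees, less where a joint would pass 70% of its speed; a pose out of reach is approached as far as the arm can. A call with a gripper value outside its range is refused whole. OPENING is the finger opening in mm, from 0 to 87, set as the call begins (- or left out, the last holds). The fingers move at their own pace and stop on an object; FORCE is the grip in N (left out, the last holds). Time passes only in rows, so rows that do not move let the fingers close. It gives the time, the measured TCP pose, the force and the opening at its end, in the units of the state.
- robot.get_obs(): the state, without advancing time (a new reading comes with each control period).
- camera(name): name is "scene" or "top" or "wrist"; returns a dict with "pixels" (400x640x3 uint8, blue, green, red), "mtx" (3x3 intrinsics, pixels), "R" (3x3) and "t" (3): a world point X has camera coordinates R X + t. Camera axes: x right, y down, z forward; pixel columns grow to the right and rows downward; lengths in m; the calibration is good to about 2 mm. A picture is of the moment at which its call begins. There is no depth.
- order.hand_in(): hands the job in, once; it reports no verdict.
The state is a dict: "time": time; "q": joint angles; "joint_velocities": joint speeds; "joint_torque": joint torques, N m; "position": TCP position; "tool_rot": TCP orientation; "ft_force": force on the tool from outside, world axes, zero at the start; "moment": the same for the moment, N m; "grip_width": finger opening in m.
Only numpy, scipy, OpenCV 4.12 (cv2) and the standard library are available. Lean on these libraries where they do the work, as an engineer would, in place of code of your own. Each camera call takes 0.05 s, during which the arm holds its last target. There are 200 camera calls.

TASK

Take the red key up and off its hook, push it fully home into the lock on top of the dark herb chest, easing it past the sticky pins, and turn it a quarter turn clockwise (seen from above) to its stop. The lock springs back by itself, so finish while still gripping the key and holding it turned at the stop in the lock; leave the blue key and the other things on the counter where they are.

Things in the scene. Friction and masses are not known exactly. Their poses are not given: they have to be found in the camera images.
- red_key_grip (a point): Where to grip the red key: inside its plastic bow, 22 mm above the bow's underside, 60.5 mm above the blade's tip. z up the key, y across the bow (36 mm wide, 47 mm tall, flat upright sides to grip), x through it (12 mm). Hangs upright, blade down, on either hook, axes along the stand's to a few degrees. Symmetrical: fits the lock either way round. 40 to 90 g.
- red_key_window (a point): Centre of the window in the upper part of the red bow, 7 mm above red_key_grip; 22 mm wide (y), 22 mm tall, bars of 7 mm around it; the hook passes through it along x. Same axes.
- red_key_tip (a point): Centre of the lower end of the red key's blade, same axes. From here up: flat bit 14 mm tall, 16 mm wide (y), 5 mm thick (x), nose rounded to 3 mm; round shank 6 mm across, 10.5 mm long; then the shoulder, underside of a round collar 18 mm across, 14 mm tall, with the bow on it.
- key_stand: Fixed stand, base 120 x 200 x 12 mm, origin on the table midway between two posts (14 x 16 mm, 157 mm high) at its y = +50 and -50 mm. From each post a flat hook (10 mm wide, 4 mm thick, top 150 mm high) points along its +x to 54 mm; the end turns up 7 mm. Keys hang 30 mm out and can rise 18 mm: raise one 9 to 15 mm, then draw it 40 mm or more along +x.
- blue_key_grip (a point): The same point of the blue key, of the same shape, hanging on the other hook, 100 mm from the red one. Leave it alone.
- keyhole (a point): Centre of the keyhole at the top face (z = 128 mm) of the lock's brass plate, 56 mm square, 8 mm thick, framed in red. z up. Hole 8 mm wide (x), 19 mm long (y), 3 mm bevel; the key's y goes along this y. Home: shoulder on the plate, tip 24.5 mm below this point. Sticky pins 12 to 17 mm down take 10 to 18 N; if it hangs, rock the key a few degrees about z and push on.
- chest: Fixed dark wooden chest, 180 (x) x 220 (y) x 120 mm high, origin under its centre, z up; keyhole at x = -30 mm, y = 0. On its top at x = 65 mm, y 25 to 108 mm, a steel bolt and its brass guides, up to 134 mm above the table; nothing else stands on it. The bolt is drawn back 15 mm as the lock turns.
- lock (a joint): Turn of the plug under the plate, rad: 0 locked, grows clockwise seen from above to the stop at 1.40. Slack up to 0.2, so the key turns 1.4 to 1.6. Sprung back to 0: 0.03 N m at 0, 0.1 at the stop. Do not force it: the key binds in the plate until within 2.5 mm of home, and cannot be drawn out while turned.
- mortar: Bronze mortar, 120 mm across, 85 mm high, on the right; origin under its centre. Bystander.
- jar_a: White lidded jar, 56 mm across, 65 mm high; origin under its centre. Bystander.
- jar_b: White lidded jar with a green label, 56 mm across, 65 mm high; origin under its centre. Bystander.
- amber_jar: Amber glass jar, 60 mm across, 100 mm high; origin under its centre. Bystander.
- weight: Brass balance weight, 30 mm across, 38 mm high, standing between the key stand and the chest; origin under its centre. Bystander.
- beaker: Clear beaker, 90 mm across, 110 mm high, on the white scale; origin under its centre. Bystander.
- spoon: Spoon with a wooden handle and steel bowl, lying on the counter on the left. Bystander.
There are look-alikes about, which are no part of the job. There is more than one size of the part that bears red_key_grip; the job needs the smaller.

How it is judged:
On the way, in this order (a step that is already met when the one before it is completed fails the run):
1. the red key is off its hook and held by the fingers (contact force between the fingers and red_key above 1.5 N and contact force between red_key and key_stand below 0.05 N and distance of red_key_grip from where it was at the start of the episode above 0.05 m), for 0.2 s.
2. the red key is fully home in the keyhole before the lock is turned (z of red_key_tip in the frame of keyhole below -0.021 m and horizontal distance between red_key_tip and keyhole below 0.005 m and value of joint lock below 0.3 rad), for 0.1 s.
3. the key, held by the fingers, has turned the lock to its stop (contact force between the fingers and red_key above 1.5 N and z of red_key_tip in the frame of keyhole below -0.021 m and horizontal distance between red_key_tip and keyhole below 0.005 m and value of joint lock above 1.25 rad), for 0.5 s.
At the end, for the whole second after the job is handed in: The red key is home in the keyhole (tip more than 21 mm below the plate's top, within 5 mm of the hole's centre), the fingers grip it (more than 1.5 N) and hold the lock turned past 1.25 rad, at rest; the blue key hangs within 20 mm of where it was (all of step 3 and velocity of joint lock below 0.2 rad/s and distance of blue_key_grip from where it was at the start of the episode below 0.02 m); the arm keeps its last pose, push and grip.
It fails at once if the blue key is knocked off or displaced by more than 50 mm (distance of blue_key_grip from where it was at the start of the episode above 0.05 m).
It fails at once if another thing on the counter is displaced by more than 40 mm (distance of any of mortar, jar_a, jar_b, amber_jar, weight, beaker, spoon from where it was at the start of the episode above 0.04 m).
It also fails if it takes over 48 s, if anything falls off the work surface, if the arm or the gripper's body presses on something with over 40 N, if the wrist force passes 120 N, or if a joint passes its speed limit or range.

## Working session

There is one attempt and no reset: what is moved stays moved. The work goes in short steps, Python scripts to look and compute and a shell command to move; the robot and the scene stay as the last step left them, time stands still between calls to the robot, and variables do not carry over. Pictures are saved under pics/ and viewed, about 8 in all and at most 12, crops included, and the job is handed in when it is done.

```bash
mkdir -p pics; ls; python3 - <<'E'
from rig import robot,camera
import cv2,numpy as np
np.set_printoptions(precision=4,suppress=True)
for n in("scene","top"):
    c=camera(n); cv2.imwrite(f"pics/{n}0.png",c["pixels"]); print(n,c["mtx"].tolist(),c["R"].tolist(),c["t"])
    np.savez(f"pics/{n}0.npz",**c)
o=robot.get_obs();print(o)
E
```

```text
pics
scene [[392.1589682349538, 0.0, 322.23648945632016], [0.0, 392.1589682349538, 198.5039746206511], [0.0, 0.0, 1.0]] [[-0.2966070570761426, 0.9549310277658845, 0.011444907278843786], [0.7954331398646117, 0.25366268884193227, -0.5504010903828281], [-0.5284982248766359, -0.1541491890976806, -0.8348219293973851]] [ 0.1499 -0.3839  1.5994]
top [[452.29311910675324, 0.0, 323.6615007674767], [0.0, 452.29311910675324, 190.48684265020577], [0.0, 0.0, 1.0]] [[0.017511505533182356, -0.9997892856166446, 0.010711280974757771], [-0.9857917168354531, -0.019054297027200497, -0.16688806063768816], [0.16705699085213638, -0.007636630864334435, -0.9859176657695464]] [-0.02    0.5568  1.3104]
{'time': 0.1, 'q': array([ 0.9685,  0.5283,  1.4338,  0.    ,  1.1814, -0.1785]), 'joint_velocities': array([-0.001 , -0.0037, -0.0028, -0.0005,  0.0006,  0.0004]), 'joint_torque': array([  0.0007, -44.098 , -17.7151,   0.0635,   0.0533,  -0.    ]), 'position': array([0.2566, 0.5692, 0.2437]), 'tool_rot': array([ 0.84  ,  0.5426, -0.0009,  0.0004]), 'ft_force': array([ 0.1316, -0.3985, -0.03  ]), 'moment': array([0.0119, 0.0109, 0.0353]), 'grip_width': 0.0871945456868955}
```

View pics/scene0.png

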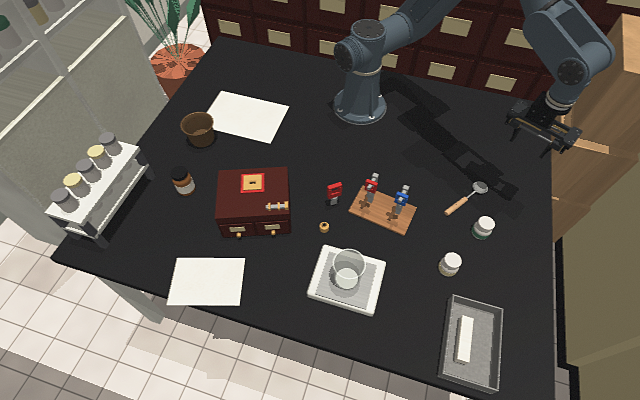

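View pics/top0.png

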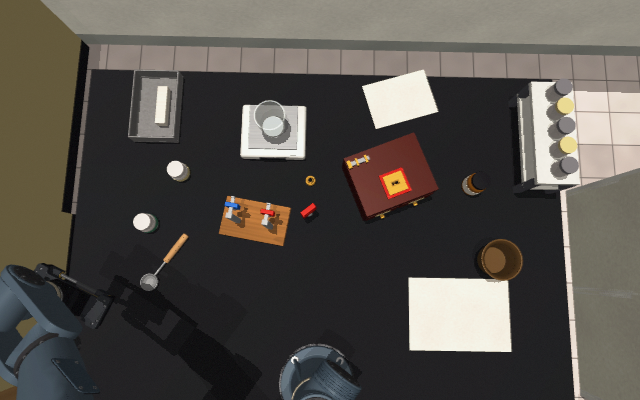

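Scene: the red key hangs at scene (371,187) / top (267,213). The loose red thing is at scene (334,192) / top (309,211), and the red lock frame is at scene (252,183) / top (396,183). The blue key is at scene (402,198) / top (232,207). I'll check with one close crop of both views.

```bash
python3 - <<'E'
import cv2,numpy as np
a=cv2.imread("pics/scene0.png")[160:240,310:430]; b=cv2.imread("pics/top0.png")[185:255,210:330]
c=cv2.imread("pics/top0.png")[130:225,335:445]
f=lambda i:cv2.resize(i,(400,300),interpolation=cv2.INTER_CUBIC)
cv2.imwrite("pics/crop1.png",np.vstack([np.hstack([f(a),f(b)]),np.hstack([f(c),f(c)*0])]))
E
```

```text
(no output)
```

View pics/crop1.png

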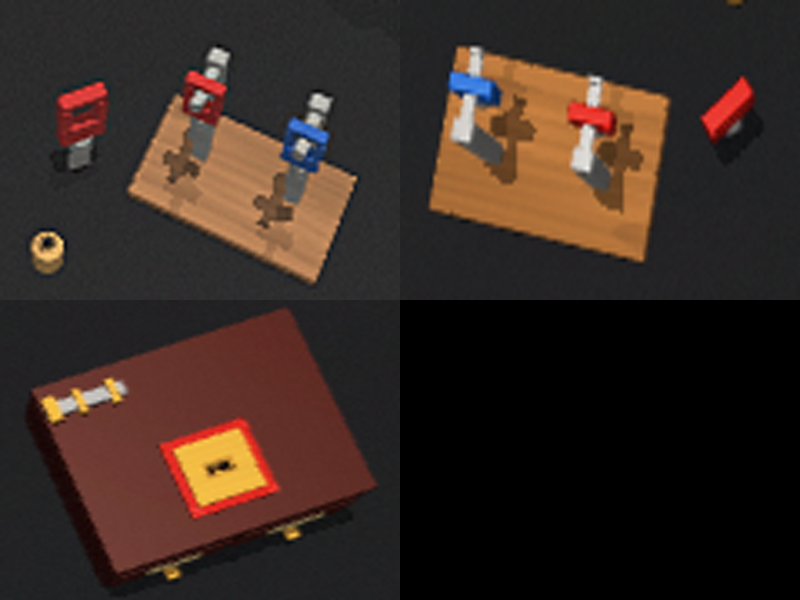

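The loose red thing is a bigger key standing on the counter, so it's the look-alike. The one on the hook (scene 371,187) is the smaller red key, and the hooks point towards world +x. Next I'll measure.

```bash
cat > h.py <<'E'
import cv2,numpy as np
np.set_printoptions(precision=4,suppress=True)
def hsv(i): return cv2.cvtColor(i,cv2.COLOR_BGR2HSV)
def red(i): 
    h=hsv(i); return cv2.inRange(h,(0,170,120),(6,255,255))|cv2.inRange(h,(174,170,120),(180,255,255))
def blue(i): return cv2.inRange(hsv(i),(100,130,80),(125,255,255))
def biggest(m,box):
    z=np.zeros_like(m); x0,y0,x1,y1=box; z[y0:y1,x0:x1]=m[y0:y1,x0:x1]
    return max(cv2.findContours(z,cv2.RETR_EXTERNAL,cv2.CHAIN_APPROX_NONE)[0],key=cv2.contourArea)
def cen(k):
    return np.array(cv2.minAreaRect(k)[0])
def ray(c,p,z):
    d=c["R"].T@np.linalg.inv(c["mtx"])@[p[0],p[1],1]; o=-c["R"].T@c["t"]
    return o+d*(z-o[2])/d[2]
def proj(c,X): 
    p=c["mtx"]@(c["R"]@X+c["t"]); return p[:2]/p[2]
def tri(c1,p1,c2,p2):
    P=[c["mtx"]@np.c_[c["R"],c["t"]] for c in(c1,c2)]
    X=cv2.triangulatePoints(P[0],P[1],np.float64(p1),np.float64(p2)).ravel(); return X[:3]/X[3]
E
python3 - <<'E'
from h import *
s=dict(np.load("pics/scene0.npz"));t=dict(np.load("pics/top0.npz"))
for n,f,bs,bt in(("red",red,(355,165,385,210),(255,200,282,225)),("big",red,(322,175,345,210),(298,200,322,222)),("blue",blue,(388,180,416,215),(220,195,246,218)),("frame",red,(235,165,272,198),(375,160,420,205))):
    k1=biggest(f(s["pixels"]),bs);k2=biggest(f(t["pixels"]),bt)
    X=tri(s,cen(k1),t,cen(k2));print(n,X,cv2.minAreaRect(k1),cv2.minAreaRect(k2))
    z=X[2]; q=np.array([ray(t,p,.128 if n=="frame" else .155) for p in cv2.boxPoints(cv2.minAreaRect(k2))]);
    print("  plane ctr",q.mean(0),"edges",np.diff(q,axis=0)[:2], "deg",[np.degrees(np.arctan2(e[1],e[0])) for e in np.diff(q,axis=0)[:2]])
w=cv2.inRange(hsv(t["pixels"]),(8,80,60),(22,255,255));k=biggest(w,(212,188,298,252))
q=np.array([ray(t,p,.012) for p in cv2.boxPoints(cv2.minAreaRect(k))]);print("stand",q.mean(0),np.diff(q,axis=0)[:2],[(np.linalg.norm(e),np.degrees(np.arctan2(e[1],e[0]))) for e in np.diff(q,axis=0)[:2]])
h=hsv(t["pixels"]);k=biggest(cv2.inRange(h,(0,60,20),(12,255,255))|cv2.inRange(h,(172,60,20),(180,255,255)),(335,128,445,225))
print("chesttop",cv2.minAreaRect(k))
E
```

```text
red [0.4778 0.1464 0.1533] ((371.4411926269531, 181.7646942138672), (11.388850212097168, 4.338609218597412), 12.528807640075684) ((266.6499938964844, 211.45001220703125), (13.59439754486084, 4.560701370239258), 15.255120277404785)
  plane ctr [0.4776 0.1459 0.155 ] edges [[ 0.0122 -0.0028  0.    ]
 [-0.0092 -0.0362  0.    ]] deg [np.float64(-12.867400814600371), np.float64(-104.2187790069906)]
big [0.491  0.0339 0.1039] ((333.9449768066406, 185.31651306152344), (4.0228705406188965, 14.271612167358398), 73.3007583618164) ((308.0400085449219, 209.7200164794922), (6.0, 16.0), 53.13010025024414)
  plane ctr [0.4846 0.0329 0.155 ] edges [[ 0.0272 -0.0344  0.    ]
 [-0.0131 -0.0101  0.    ]] deg [np.float64(-51.715365409965926), np.float64(-142.21586953071153)]
blue [0.4971 0.2451 0.1354] ((400.60345458984375, 198.24136352539062), (12.4415864944458, 11.513111114501953), 21.801406860351562) ((231.72640991210938, 204.70753479003906), (15.247020721435547, 5.082340240478516), 15.945395469665527)
  plane ctr [0.4944 0.2421 0.155 ] edges [[ 0.0136 -0.0031  0.    ]
 [-0.0108 -0.0407  0.    ]] deg [np.float64(-12.800616348946768), np.float64(-104.89415022290403)]
frame [ 0.5712 -0.2114  0.1216] ((252.0, 182.5), (19.0, 24.0), 90.0) ((394.8276062011719, 182.56898498535156), (25.8116512298584, 25.997346878051758), 68.19859313964844)
  plane ctr [ 0.5701 -0.2103  0.128 ] edges [[ 0.0294 -0.069   0.    ]
 [-0.0688 -0.0263  0.    ]] deg [np.float64(-66.88407038760144), np.float64(-159.0546682365452)]
stand [0.4673 0.1989 0.012 ] [[ 0.1195 -0.016   0.    ]
 [-0.0348 -0.2022  0.    ]] [(np.float64(0.12052894604133388), np.float64(-7.60658566465046)), (np.float64(0.20520417596645898), np.float64(-99.76968301513226))]
chesttop ((388.939697265625, 175.7734375), (66.84544372558594, 83.31086730957031), 68.74949645996094)
```

Checks out: the red key's top bar comes to z≈153 mm (expected 150–157), and the red–blue distance is 100 mm. Stand yaw is about -10°. The keyhole is near (0.570,-0.211), and chest yaw is about 22°. Moving above the red key now.

```bash
cat >> h.py <<'E'
def delta(o,tgt,ang=None):
    "shift (mm, tool axes) to tgt and tool-z turn bringing tool x to world heading ang (deg)"
    from scipy.spatial.transform import Rotation as Q
    M=Q.from_quat(o["tool_rot"]).as_matrix(); a=np.degrees(np.arctan2(M[1,0],M[0,0]))
    print("shift",1000*M.T@(np.array(tgt)-o["position"]),"x-heading",a,"turn",None if ang is None else a-ang)
E
python3 -m pendant '[[[-20,26,0],0],[[-40,51,0],0],[[-40,51,0],0],[[-44,44,0],0],[[-40,51,0],0],[[-40,51,0],0],[[-40,51,0],0],[[-30,40,0],0]]' 60 20
python3 -m pendant '[[[0,0,0],-7],[[0,0,0],-7.3],[[0,0,0],0]]'
python3 - <<'E'
from rig import robot,camera
from h import *
o=robot.get_obs();print(o["time"],o["position"]);delta(o,[.478,.146,.245],80)
c=camera("wrist");cv2.imwrite("pics/w1.png",c["pixels"]);np.savez("pics/w1.npz",**c);print(-c["R"].T@c["t"])
for z in(.157,.132):print(proj(c,np.array([.478,.146,z])))
E
```

```text
time: 1.1
position: [0.4641, 0.1596, 0.2444]
tool_rot: [0.84, 0.542, -0.0, -0.0]
ft_force: [0.5, 0.3, -0.1]
grip_width: 0.0599
time: 1.48
position: [0.4632, 0.1616, 0.2442]
tool_rot: [0.767, 0.642, -0.0, -0.0]
ft_force: [-1.3, 0.2, -0.5]
grip_width: 0.0601
1.475 [0.4632 0.1616 0.2442]
shift [-12.759   17.281   -0.7777] x-heading 79.89893546847028 turn -0.1010645315297154
[0.3816 0.1763 0.3856]
[307.0828 233.1306]
[308.3852 222.5415]
```

View pics/w1.png

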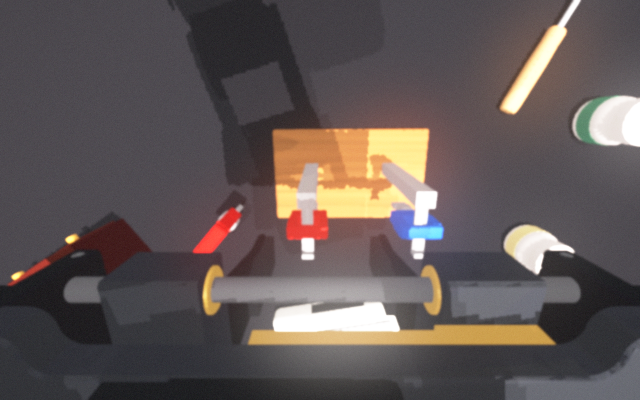

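The wrist view shows the red key at (307,224), with its bow square to the tool, and the blue key at (417,222). I'll refine the red position from this view.

```bash
python3 - <<'E'
from rig import robot
from h import *
c=dict(np.load("pics/w1.npz"));m=red(c["pixels"])
k=biggest(m,(275,195,340,255));r=cv2.boundingRect(k);print(r,cv2.minAreaRect(k))
h=hsv(c["pixels"]);x,y,w,hh=r
# per-row brightness to split front face/top face
for j in range(y,y+hh):print(j,h[j,x+4:x+w-4,2].mean().round(),np.flatnonzero(m[j,270:345])[[0,-1]]+270)
u=x+w/2-.5
print([ray(c,(u,v),.157) for v in (y-.5,y+hh-.5)])
E
```

```text
(287, 211, 41, 28) ((307.0, 224.5), (27.0, 40.0), 90.0)
211 226.0 [293 324]
212 223.0 [292 325]
213 222.0 [292 325]
214 223.0 [292 325]
215 223.0 [291 325]
216 224.0 [291 325]
217 224.0 [290 326]
218 224.0 [289 326]
219 224.0 [289 326]
220 224.0 [288 326]
221 224.0 [288 326]
222 224.0 [288 326]
223 225.0 [288 326]
224 227.0 [287 326]
225 228.0 [287 326]
226 231.0 [287 327]
227 235.0 [287 327]
228 237.0 [287 327]
229 237.0 [287 327]
230 237.0 [287 327]
231 236.0 [287 327]
232 235.0 [287 326]
233 234.0 [287 327]
234 234.0 [287 326]
235 235.0 [287 326]
236 240.0 [287 326]
237 244.0 [288 326]
238 241.0 [288 320]
[array([0.4575, 0.1499, 0.157 ]), array([0.483, 0.145, 0.157])]
```

```bash
python3 -m pendant '[[[-13,17,0],0],[[0,0,30],0],[[0,0,40],0],[[0,0,20],0],[[0,0,0],0]]' 60 20
python3 - <<'E'
from rig import robot
from h import *
delta(robot.get_obs(),[.4775,.146,.135],80)
E
```

```text
time: 2.15
position: [0.4778, 0.1454, 0.1531]
tool_rot: [0.766, 0.643, -0.001, -0.001]
ft_force: [-0.3, -0.8, 0.5]
grip_width: 0.0602
shift [ 0.5781 -0.346  18.1453] x-heading 79.96114593131537 turn -0.03885406868462837
```

```bash
python3 -m pendant '[[[0,0,10],0],[[0,0,8],0],[[0,0,0],0]]'
python3 -m pendant '[[[0,0,0],0],[[0,0,0],0],[[0,0,0],0],[[0,0,0],0],[[0,0,0],0]]' 25 45
python3 - <<'E'
from rig import robot,camera
from h import *
delta(robot.get_obs(),[.4775,.146,.135],80)
E
```

```text
time: 2.52
position: [0.4777, 0.1461, 0.1364]
tool_rot: [0.766, 0.643, -0.0, -0.0]
ft_force: [-0.1, -0.7, 0.4]
grip_width: 0.0598
time: 3.15
position: [0.478, 0.1462, 0.1368]
tool_rot: [0.766, 0.643, 0.0, 0.0]
ft_force: [-0.7, 1.1, 2.5]
grip_width: 0.0356
shift [-0.2625 -0.4748  1.7608] x-heading 80.01970556380246 turn 0.0197055638024608
```

Gripped, with the opening at about 36 mm. Lifting 12 mm, then drawing out along stand +x (tool +y).

```bash
python3 -m pendant '[[[0,0,-6],0],[[0,0,-6],0],[[0,0,0],0],[[0,0,0],0]]'
python3 -m pendant '[[[0,10,0],0],[[0,15,0],0],[[0,15,0],0],[[0,20,0],0],[[0,10,0],0],[[0,0,-30],0],[[0,0,-40],0],[[0,0,0],0]]'
python3 - <<'E'
from rig import robot,camera
from h import *
for n in("scene","top"):
    c=camera(n);np.savez(f"pics/{n}1.npz",**c);cv2.imwrite(f"pics/{n}1.png",c["pixels"])
    if n=="scene":a=c["pixels"][120:240,290:450]
    else:b=c["pixels"][130:250,210:370]
cv2.imwrite("pics/crop2.png",cv2.resize(np.hstack([a,b]),(800,300),interpolation=cv2.INTER_CUBIC))
delta(robot.get_obs(),[.5705,-.2108,.24],112)
E
```

```text
time: 3.65
position: [0.4779, 0.1461, 0.1486]
tool_rot: [0.766, 0.643, 0.0, 0.0]
ft_force: [-0.7, -0.1, -0.2]
grip_width: 0.0356
time: 4.65
position: [0.5492, 0.134, 0.2215]
tool_rot: [0.766, 0.643, 0.003, 0.002]
ft_force: [-0.4, -0.2, -0.8]
grip_width: 0.0358
shift [-335.3629   83.2867  -21.5751] x-heading 80.0136419381116 turn -31.986358061888396
```

View pics/crop2.png

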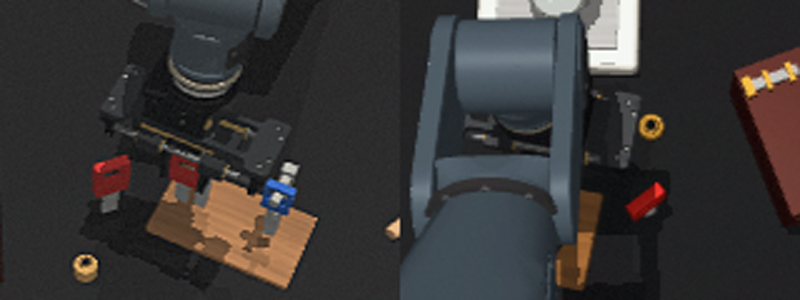

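The key is off the hook and held upright; the blue key still hangs. Carrying it to a point just beyond the lock so the wrist camera can see the plate.

```bash
python3 -m pendant '[[[-20,8,-15],0],[[-45,18,-13],0],[[-50,20,0],0],[[-50,20,0],0],[[-50,20,0],0],[[-50,20,0],0],[[-30,12,0],0],[[-14,5,0],0]]'
python3 -m pendant '[[[0,0,0],-6],[[0,0,0],-10],[[0,0,0],-10],[[0,0,0],-6],[[0,0,0],0],[[0,0,0],0]]'
python3 - <<'E'
from rig import robot,camera
from h import *
o=robot.get_obs();print(o["position"],o["ft_force"],o["grip_width"]);delta(o,[.5705,-.2108,.2],112)
c=camera("wrist");cv2.imwrite("pics/w2.png",c["pixels"]);np.savez("pics/w2.npz",**c);print(-c["R"].T@c["t"])
print(proj(c,np.array([.5705,-.2108,.128])),proj(c,o["position"]-[0,0,.065]))
E
```

```text
time: 5.75
position: [0.6137, -0.1932, 0.2444]
tool_rot: [0.767, 0.642, -0.001, -0.002]
ft_force: [-0.7, 1.5, -1.1]
grip_width: 0.0356
time: 6.5
position: [0.6141, -0.1908, 0.2459]
tool_rot: [0.559, 0.829, 0.0, -0.001]
ft_force: [0.1, 0.4, -0.6]
grip_width: 0.0355
[ 0.6141 -0.1908  0.2459] [ 0.1217  0.3919 -0.6216] 0.03549168423127753
shift [ -2.3209 -47.8511  45.9848] x-heading 111.97352796841852 turn -0.02647203158147704
[ 0.5372 -0.2218  0.3873]
[318.936  152.9979] [321.4754 224.1651]
```

View pics/w2.png

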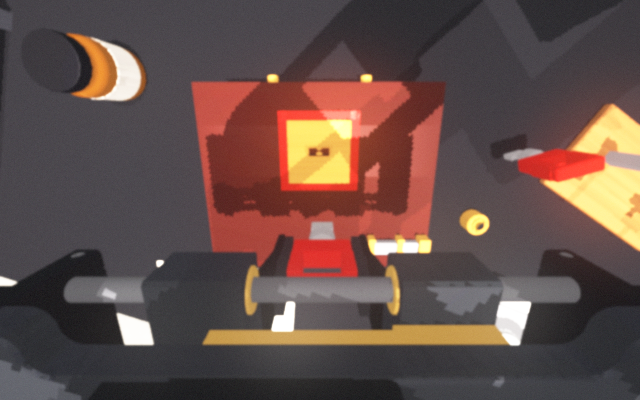

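The keyhole is at (319,152), in line with the gripper, and the held key's blade is at (321,229), upright. I'll refine the plate centre and yaw.

```bash
python3 - <<'E'
from rig import robot
from h import *
c=dict(np.load("pics/w2.npz"));o=robot.get_obs();i=c["pixels"]
m=cv2.inRange(hsv(i),(15,90,120),(35,255,255))
k=biggest(m,(275,105,362,195));r=cv2.minAreaRect(k);print("plate",r,ray(c,r[0],.128))
q=np.array([ray(c,p,.128) for p in cv2.boxPoints(r)]);e=np.diff(q,axis=0);print([(np.linalg.norm(v),np.degrees(np.arctan2(v[1],v[0]))) for v in e])
k=biggest(red(i),(270,100,365,200));r=cv2.minAreaRect(k);print("frame",r,ray(c,r[0],.128))
d=cv2.inRange(i,(0,0,0),(75,75,75));k=biggest(cv2.inRange(hsv(i),(0,0,0),(180,255,110)),(303,140,336,165));r=cv2.minAreaRect(k);K=ray(c,r[0],.128);print("hole",r,K)
g=cv2.cvtColor(i,cv2.COLOR_BGR2GRAY);s=hsv(i)[...,1]
for v in range(218,240,2):print(v,s[v,304:340:2])
delta(o,[K[0],K[1],.2])
E
```

```text
plate ((318.9999694824219, 151.0), (63.99999237060547, 63.99999237060547), -0.0) [ 0.5688 -0.2114  0.128 ]
[(np.float64(0.057427791961579065), np.float64(-160.11486112824477)), (np.float64(0.055903675080776885), np.float64(111.96612864503528)), (np.float64(0.057432474256529274), np.float64(23.725359935063114))]
frame ((317.0, 148.5), (97.0, 94.0), 90.0) [ 0.5674 -0.2139  0.128 ]Traceback (most recent call last):
  File "<stdin>", line 8, in <module>
  File "h.py", line 9, in biggest
    return max(cv2.findContours(z,cv2.RETR_EXTERNAL,cv2.CHAIN_APPROX_NONE)[0],key=cv2.contourArea)
ValueError: max() iterable argument is empty
```

```bash
python3 -m pendant '[[[-1,-14,0],0],[[-1,-20,0],0],[[0,-14.7,10],0],[[0,0,20],0],[[0,0,12],0],[[0,0,0],0],[[0,0,0],0],[[0,0,0],0]]'
python3 - <<'E'
from rig import robot,camera
from h import *
o=robot.get_obs();delta(o,[.5697,-.211,.201],112)
c=camera("wrist");np.savez("pics/w3.npz",**c);print(proj(c,np.array([.5697,-.211,.128])),proj(c,o["position"]-[0,0,.065]))
cv2.imwrite("pics/w3.png",cv2.resize(c["pixels"][140:260,240:400],(800,600),interpolation=cv2.INTER_CUBIC))
E
```

```text
time: 7.55
position: [0.5706, -0.2119, 0.2053]
tool_rot: [0.559, 0.829, 0.0, 0.001]
ft_force: [0.1, 0.1, -0.8]
grip_width: 0.0353
shift [ 1.17   -0.4646  4.2752] x-heading 112.03311971850302 turn 0.033119718503016315
[323.1502 217.9137] [321.7055 224.0669]
```

View pics/w3.png

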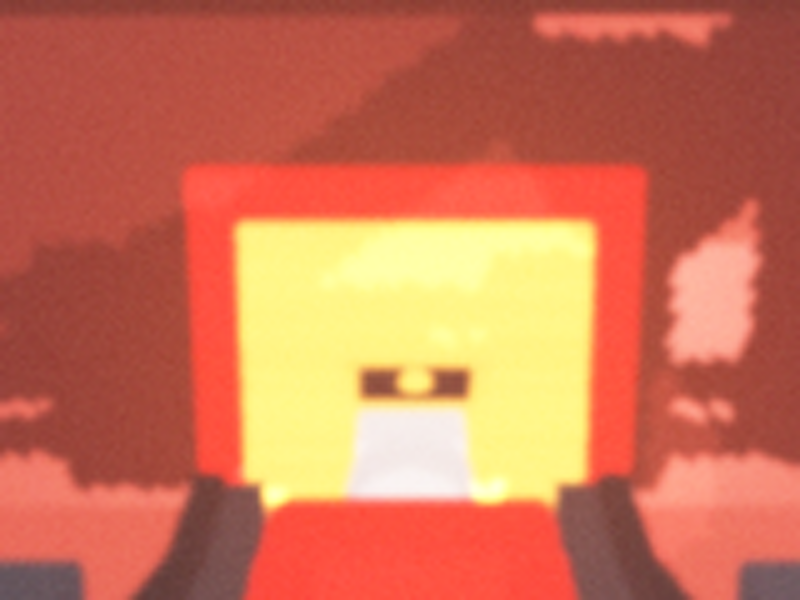

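In the crop the key tip (322.4,~223) and the hole (323.1,~217) line up to within about 1 mm once I allow for the tip's extra height. Small correction, then ease down.

```bash
python3 -m pendant '[[[0.6,-0.3,3],0],[[0,0,4],0],[[0,0,3],0],[[0,0,2],0],[[0,0,2],0],[[0,0,2],0],[[0,0,2],0],[[0,0,0],0]]'
python3 - <<'E'
from rig import robot
from h import *
o=robot.get_obs();print(o["moment"]);delta(o,[.5697,-.211,.168],112)
E
```

```text
time: 8.6
position: [0.5694, -0.2113, 0.1864]
tool_rot: [0.559, 0.829, -0.0, -0.0]
ft_force: [0.7, -0.3, -0.7]
grip_width: 0.0358
[0.0066 0.0121 0.0409]
shift [ 0.1336  0.3642 18.3568] x-heading 112.01800309064215 turn 0.018003090642153552
```

The tip is about 6 mm below the plate top with no contact force, so it is in the hole. On to the pins.

```bash
python3 -m pendant '[[[0,0,2],0],[[0,0,2],0],[[0,0,2],0],[[0,0,2],0],[[0,0,0],0]]'
python3 -m pendant '[[[0,0,2],0],[[0,0,1],0],[[0,0,1],0],[[0,0,0],0]]'
python3 -c "
from rig import robot;o=robot.get_obs();print(o['position'],o['ft_force'])"
```

```text
time: 9.22
position: [0.5704, -0.2114, 0.1793]
tool_rot: [0.559, 0.829, 0.0, 0.001]
ft_force: [1.8, 1.2, 3.6]
grip_width: 0.0354
time: 9.72
position: [0.5706, -0.212, 0.1766]
tool_rot: [0.559, 0.829, -0.0, 0.002]
ft_force: [-0.3, 0.8, 6.6]
grip_width: 0.0354
[ 0.57061906 -0.21202562  0.17657074] [-0.28281068  0.79220023  6.60808648]
```

```bash
python3 -m pendant '[[[0,0,1.5],3],[[0,0,1],-6],[[0,0,1],6],[[0,0,1],-6],[[0,0,0],3],[[0,0,0],0]]'
```

```text
time: 10.48
position: [0.5704, -0.2118, 0.1703]
tool_rot: [0.559, 0.829, 0.0, 0.001]
ft_force: [2.3, 0.4, 1.2]
grip_width: 0.0357
```

Past the pins (force dropped). Pressing on to the shoulder.

```bash
python3 -m pendant '[[[0,0,1],0],[[0,0,1],0],[[0,0,1],0],[[0,0,0],0]]'
python3 -m pendant '[[[0,0,1],0],[[0,0,1],0],[[0,0,0],0],[[0,0,0],0]]'
```

```text
time: 10.98
position: [0.5703, -0.2117, 0.1687]
tool_rot: [0.559, 0.829, 0.0, 0.001]
ft_force: [1.2, 1.1, 9.6]
grip_width: 0.0356
time: 11.48
position: [0.5704, -0.2116, 0.1687]
tool_rot: [0.559, 0.829, 0.0, 0.002]
ft_force: [-1.4, 2.6, 18.5]
grip_width: 0.0352
```

It stopped rigidly at z=0.1687; predicted home is 0.1685, so the shoulder is on the plate. Easing the push, then turning clockwise (+tool z).

```bash
python3 -m pendant '[[[0,0,-1.5],0],[[0,0,0],8],[[0,0,0],8],[[0,0,0],8],[[0,0,0],0]]'
python3 - <<'E'
from rig import robot
from h import *
o=robot.get_obs();print(o["moment"],o["ft_force"]);delta(o,[.5697,-.211,.168])
E
```

```text
time: 12.1
position: [0.5705, -0.212, 0.1687]
tool_rot: [0.719, 0.695, 0.0, 0.002]
ft_force: [0.2, 1.6, 11.4]
grip_width: 0.0353
[ 0.1234 -0.0992  0.0104] [ 0.1826  1.5512 11.4162]
shift [ 1.0151 -0.861   0.7039] x-heading 88.00738827597198 turn None
```

```bash
python3 -m pendant '[[[0,0,0],9],[[0,0,0],9],[[0,0,0],9],[[0,0,0],9],[[0,0,0],9],[[0,0,0],5],[[0,0,0],0],[[0,0,0],0]]'
python3 - <<'E'
from rig import robot
from h import *
o=robot.get_obs();print(o["moment"],o["ft_force"]);delta(o,[.5697,-.211,.168])
E
```

```text
time: 13.1
position: [0.57, -0.212, 0.1687]
tool_rot: [0.945, 0.326, 0.0, 0.001]
ft_force: [-0.0, 0.1, 12.9]
grip_width: 0.0355
[-0.0309  0.1472  0.0268] [-0.0116  0.113  12.9229]
shift [ 0.4433 -0.9867  0.7118] x-heading 38.077805452976065 turn None
```

```bash
m(){ python3 -c "
from rig import robot;import numpy as np;o=robot.get_obs();a=o['tool_rot'];print('Mz',o['moment'][2],'heading',np.degrees(2*np.arctan2(a[1],a[0])))"; }
for i in 1; do python3 -m pendant '[[[0,0,0],6],[[0,0,0],0],[[0,0,0],0]]' >/dev/null; m; done
python3 -m pendant '[[[0,0,0],4],[[0,0,0],0],[[0,0,0],0]]' >/dev/null; m
python3 -m pendant '[[[0,0,0],3],[[0,0,0],0],[[0,0,0],0]]' >/dev/null; m
python3 -m pendant '[[[0,0,0],3],[[0,0,0],0],[[0,0,0],0]]'; m
```

```text
Mz 0.005101788427957214 heading 32.07644125308656
Mz 0.05595976263979518 heading 28.085576140530048
Mz 0.06728878327017272 heading 25.088228708120145
time: 14.6
position: [0.5698, -0.212, 0.1687]
tool_rot: [0.981, 0.192, 0.0, 0.001]
ft_force: [-1.1, 0.1, 13.5]
grip_width: 0.0354
Mz 0.09834021625163157 heading 22.087613117869992
```

```bash
m(){ python3 -c "
from rig import robot;import numpy as np;o=robot.get_obs();a=o['tool_rot'];print('Mz',o['moment'][2],'heading',np.degrees(2*np.arctan2(a[1],a[0])))"; }
python3 -m pendant '[[[0,0,0],2],[[0,0,0],0],[[0,0,0],0]]'; m
python3 - <<'E'
from rig import camera
from h import *
w=camera("wrist")["pixels"];t=camera("top")["pixels"];s=camera("scene")["pixels"];t0=cv2.imread("pics/top0.png")
f=lambda i:cv2.resize(i,(400,300),interpolation=cv2.INTER_CUBIC)
B=(slice(140,185),slice(335,395))
cv2.imwrite("pics/crop3.png",np.vstack([np.hstack([f(t0[B]),f(t[B])]),np.hstack([f(w[140:260,240:400]),f(s[160:235,310:410])])]))
k=blue(s);print("blue scene",cv2.minAreaRect(biggest(k,(380,170,420,220)))[0])
E
```

```text
time: 14.98
position: [0.5698, -0.2119, 0.1687]
tool_rot: [0.985, 0.175, 0.0, 0.001]
ft_force: [-1.0, -0.7, 12.0]
grip_width: 0.0355
Mz 0.1813094044304981 heading 20.099589134605683
blue scene (400.60345458984375, 198.24136352539062)
```

View pics/crop3.png

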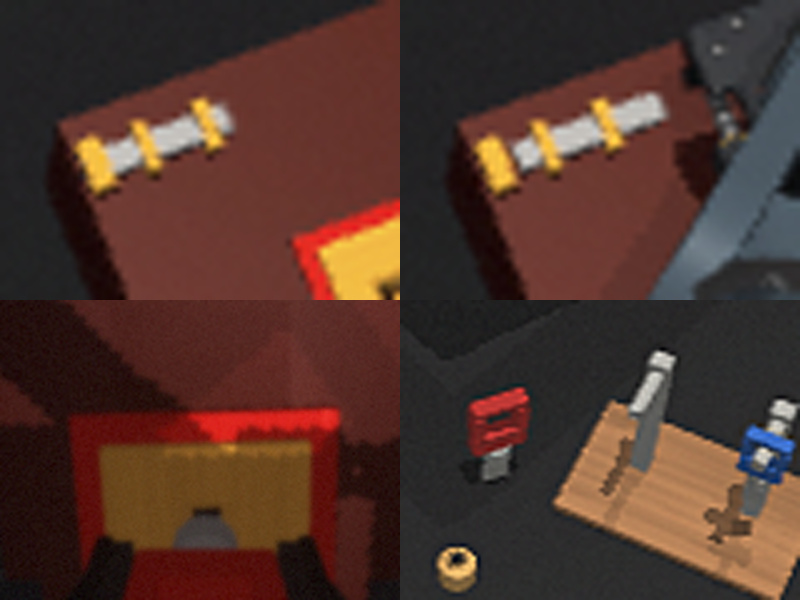

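The bolt has drawn back (its end moved from crop x≈232 to ≈265, about 14 mm), the collar sits on the plate, and the blue key hasn't moved. The moment rose sharply to 0.18 N m, so this is the stop. Holding, then handing in.

```bash
python3 -m pendant '[[[0,0,0],0],[[0,0,0],0],[[0,0,0],0],[[0,0,0],0],[[0,0,0],0],[[0,0,0],0],[[0,0,0],0],[[0,0,0],0]]'
python3 -c "
from rig import robot,order;o=robot.get_obs();print(o['moment'],o['ft_force'],o['position']);order.hand_in()"
```

```text
time: 16.12
position: [0.5698, -0.2119, 0.1687]
tool_rot: [0.985, 0.175, 0.0, 0.001]
ft_force: [-0.4, 0.1, 12.6]
grip_width: 0.0356
[0.01059479 0.21496125 0.13502615] [-0.3936895   0.08170527 12.57609482] [ 0.56975731 -0.21192553  0.16870636]
the job is handed in; nothing more can be done
```

I lifted the smaller red key off its hook and pushed it past the pins to its shoulder. I then turned it about 92° clockwise to the stop and handed in at 16.1 s, still gripping and holding it there.

**Last checks:**
- **Home:** the tool stopped rigidly at z = 0.1687 m, against 0.1685 m predicted for the key fully home. It was still pushing down with about 12 N.
- **Turned:** the turning moment rose sharply at the end of the turn, and the top camera shows the bolt drawn back about 14 mm (15 mm expected). I had no direct reading of the lock angle.
- **Hold:** the turning moment eased from 0.18 to 0.135 N m during the last second of holding (readings are noisy by a few hundredths), with the tool pose steady.
- **Grip:** the fingers closed to 35.6 mm on the 36 mm bow, set to 45 N.
- **Other things:** the blue key is at the same scene-camera pixel as at the start. The larger red key and the brass weight look unmoved in the last picture. I did not measure the remaining things again.

None of the checks failed.

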